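# Push a worn guide block past a spring flap into the scrap bin

## Robot

A 7-joint arm with a two-finger parallel gripper is mounted at the origin on the work surface. World frame = base frame: x ahead of the robot, y to its left, z up, the work surface at z = 0. Lengths are in m, angles in degrees, forces in N, time in s.
With the tool pointing down it reaches from about 0.425 to 0.875 m from the base axis. Payload 9.9 kg.
Tool frame: the origin (TCP) lies at the very end of the fingers, on their centre line; the grasp point (between the pads) lies 19 mm behind it; z points along the fingers, y is the line along which they close (so a half turn about z gives the same grasp; the last joint's range is limited). The gripper opens to 85 mm and grips with 20 to 120 N. Pads are 22 mm wide; open, the fingers measure 114 mm over their backs; the gripper's body (76 mm by 85 mm) begins 54 mm behind the grasp point. The pads swing forward as they close: fully open they stand 13 mm farther back than shut.
Start: joints at [-79.802, 32.985, 1.427, 82.34, -0.859, 64.687, -3.237], TCP at [0.175, 0.652, 0.231] pointing down, gripper open.
Joint ranges: [-157.87, 157.87], [-19.46, 123.44], [-87.15, 90], [11.01, 140.99], [-62.26, 242.26], [9.8, 113.94], [-161.44, 161.44]. Speed limits (degrees/s): [127.2, 127.2, 172.46, 172.46, 180, 180, 180].

## Interface

Orientations are given as a 3x3 rotation matrix whose columns are the frame's x, y, z axes.
In Python, from plant import robot gives the robot as it stands. The module is installed in compiled form; this text tells all that it offers.
- The arm moves only by the tool drive_tool, never from a script. Its argument "plan" is a list of rows, each an object with "travel": the shift along the tool's x, y, z in m, a list of three; "yaw": the turn about the tool's z in degrees; "fingers": the opening, from -1 (shut) to 1 (fully open), so that 0 is half open. A call has 1 to 8 rows; each row is the pose to reach, as a shift and turn from the pose commanded when the call began, along the tool's axes at that moment; what a row does not reach only later rows make up. A row lasts 1/12 s, in which the tool goes at most 41.7 mm and 7.16 degrees, less where a joint would pass 70% of its speed; a pose out of reach is approached as far as the arm can. A call with a gripper value outside its range is refused whole. The fingers move at their own pace and stop on an object; the grip force is fixed at half the most. Time passes only in rows, so rows that repeat a pose let the fingers close. It gives the time, the measured TCP pose, the force, the opening and the grip force at its end, in the units of the state.
- robot.state(): the state, without advancing time (a new reading comes with each control period).
- robot.capture(name): name is "scene" or "top"; returns a dict with "color" (480x640x3 uint8, red, green, blue), "fx", "fy", "cx", "cy" (pixels), "dist_coeffs" ([k1, k2, p1, p2, k3] as OpenCV has them; the pictures are not rectified), "rvec" (rotation vector, rad) and "tvec" (3), from world to camera coordinates, as OpenCV has them. Camera axes: x right, y down, z forward; pixel columns grow to the right and rows downward; lengths in m; the calibration is good to about 2 mm. A picture is of the moment at which its call begins. There is no depth.
- robot.finish_job(): hands the job in; it is judged then, once.
The state is a dict: "time": time; "qpos": joint angles; "dq": joint speeds; "effort": joint torques, N m; "tool_pos": TCP position; "eef_rot": TCP orientation; "ft_force": force on the tool from outside, world axes, zero at the start; "moment": the same for the moment, N m; "width": finger opening in m; "grip_force": force on a finger pad.
Only numpy, scipy, OpenCV 4.12 (cv2) and the standard library are available. Lean on these libraries where they do the work, as an engineer would, in place of code of your own. Each camera call takes 0.05 s, during which the arm holds its last target. There are 200 camera calls.

## Task

Send the worn guide block in the feed channel into the scrap bin: push the spring flap open with one finger and keep holding it open while the other finger slides the block along the channel until it drops into the bin behind. The block itself must not push on the flap, and it is only pushed, never lifted or picked up. Then draw the fingers back so that the flap swings shut, and leave the drill chuck, the tin and the screwdriver where they are.

Things in the scene. Friction and masses are not known exactly. Their poses are not given: they have to be found in the camera images.
- chute: Grey steel scrap chute fixed to the bench. Origin on the bench below the deck's far edge; its x points along the channel into the bin, y left, z up. Deck (mm, in this frame): top at z 75, x -160 to 0, y -130 to 75. At x 0 to 6 an upright panel, 118 high, with a gap from y -58 to 66, open at the top (no lintel), closed by the flap; the bin is behind it.
- channel_end (a point): Point on the deck, on the feed channel's centre line, at its end (chute frame 0, -20, 75 mm). The straight channel runs along the chute's x over the whole deck, 46 mm wide between two rails 5 mm wide and 5 mm high; fingertips kept 6 mm or more above the deck pass over the rails. The deck ends here: the block tips over this edge and drops into the bin.
- bin_floor (a point): Centre of the floor of the open-topped bin behind the panel. Axes as the chute. Inside 197 mm along x, 250 mm along y; floor 6 mm above the bench (69 mm below the deck), side and far walls 100 mm above the bench. A few bits of scrap, up to 30 mm high, are fixed in the far corners.
- hinge (a point): Middle of the flap's upright hinge line, at the left end of the gap (chute frame 6, 62, 98 mm). The flap is a plain upright aluminium plate, 4 mm thick. Shut, it reaches along the chute's -y from 2 to 118 mm from the hinge, 79 to 117 mm above the bench.
- flap (a joint): Angle of the spring flap: 0 shut, grows as it swings about its hinge into the bin, away from the deck, to at most 1.45 rad. A spring shuts it: 0.15 N m when shut and 0.15 N m more per rad (pushed 40 mm from the hinge it takes about 4 to 8 N). At angle a its free end is 118 sin(a) mm in +x and 118 cos(a) mm in -y (chute axes) from the hinge.
- block_center (a point): Centre (half-way up) of the worn carriage block of a linear guide: a flat oblong steel block with black end plates, 42 mm long (its x, lying along the channel), 38 mm wide, 20 mm high, about 0.16 kg, lying loose on the deck between the rails, 60 to 100 mm short of the deck's far edge. At the start the point is 10 mm above the deck (85 mm above the bench).
- chuck_center (a point): Centre of a dark steel drill chuck, 38 mm diameter, 44 mm high, loose, standing on the deck to the right of the channel (about y = -100 mm of the chute). Leave it alone.
- tin_center (a point): Centre of a bare steel tin, 66 mm diameter, 75 mm high, loose, standing on the bench to the left of the deck. Leave it alone.
- screwdriver: Loose screwdriver with a black handle lying on the bench to the right of the deck; its x axis runs from handle to tip. Leave it alone.
Mind the look-alikes: they are no part of the job. Of the things like the part that bears block_center, leave any that is brown or orange; of the rest the larger one is meant.

How it is judged (in metres and radians):
On the way, in this order (a step that is already met when the one before it is completed fails the run):
1. a finger has pushed the flap open while the block is still on the deck (value of joint flap above 0.3 rad and contact force between the fingers and flap above 0.3 N and x of block_center in the frame of chute below 0 m and z of block_center in the frame of chute above 0.08 m), for 0.05 s.
2. the block has dropped into the bin while a finger still holds the flap open (x of block_center in the frame of chute between 0 and 0.203 m and y of block_center in the frame of chute between -0.125 and 0.125 m and z of block_center in the frame of chute below 0.055 m and value of joint flap above 0.3 rad and contact force between the fingers and flap above 0.3 N), for 0.05 s.
At the end, for the whole second after the job is handed in: The block lies at rest inside the bin, its centre under 55 mm above the bench, and the flap is shut (within 0.06 rad) (x of block_center in the frame of chute between 0 and 0.203 m and y of block_center in the frame of chute between -0.125 and 0.125 m and z of block_center in the frame of chute below 0.055 m and value of joint flap below 0.06 rad and linear speed of block below 0.03 m/s); the robot touches nothing.
It fails at once if the block pushes on the flap (more than 1 N) (contact force between block and flap above 1 N).
It fails at once if the block is lifted more than 12 mm off the deck (z of block_center in the frame of chute above 0.097 m).
It fails at once if the chuck is disturbed (moved over 20 mm) (distance of chuck_center from where it was at the start of the episode above 0.02 m).
It fails at once if the tin is disturbed (moved over 20 mm) (distance of tin_center from where it was at the start of the episode above 0.02 m).
It fails at once if the screwdriver is disturbed (moved over 20 mm) (distance of screwdriver from where it was at the start of the episode above 0.02 m).
It also fails if it takes over 42 s, if anything falls off the work surface, if the arm or the gripper's body presses on something with over 40 N, if the wrist force passes 120 N, or if a joint passes its speed limit or range.

## Working session

There is one attempt and no reset: what is moved stays moved. The work goes in short steps, Python scripts to look and compute and a tool call to move; the robot and the scene stay as the last step left them, time stands still between calls to the robot, and variables do not carry over. Pictures are saved under pics/ and viewed, at most 10 in all, crops included, and the job is handed in when it is done.

Besides the shell and the picture viewer there is one more tool, called after "Emit:" as a command line: name --argument value ..., lists and objects as JSON in quotes. drive_tool: Moves the arm, as the interface text tells. Its arguments: {"type":"object","properties":{"plan":{"type":"array"}},"required":["plan"]}

```bash
mkdir -p pics
python3 - <<'E'
from plant import robot
import cv2,json,numpy as np
s=robot.state(); print({k:np.round(v,3).tolist() for k,v in s.items()})
for n in("scene","top"):
    c=robot.capture(n); cv2.imwrite(f"pics/{n}0.png",c["color"][:,:,::-1])
    np.savez(f"pics/{n}0.npz",**c)
    R=cv2.Rodrigues(np.array(c["rvec"]))[0]; print(n,c["fx"],c["fy"],c["cx"],c["cy"],c["dist_coeffs"],(-R.T@np.array(c["tvec"]).ravel()).round(3),R[2].round(3))
E
```

```text
{'time': 0.0, 'qpos': [-79.802, 33.033, 1.422, 82.389, -0.861, 64.686, -3.236], 'dq': [-0.081, 0.018, -0.049, 0.039, 0.009, -0.033, -0.008], 'effort': [0.001, -76.577, 2.25, -28.597, 0.015, 0.013, -0.0], 'tool_pos': [0.175, 0.652, 0.23], 'eef_rot': [[-0.966, 0.259, -0.0], [0.259, 0.966, -0.002], [-0.0, -0.002, -1.0]], 'ft_force': [-0.473, 0.435, 0.481], 'moment': [0.004, 0.028, -0.025], 'grip_force': 0.0, 'width': 0.085}
scene 433.7104975699648 433.7104975699648 319.0832761949701 235.81498473174193 [-0.01993156  0.          0.          0.          0.        ] [ 1.124 -0.066  0.489] [-0.834  0.166 -0.526]
top 534.5900602193171 534.5900602193171 320.7013979444343 234.42045243674758 [-0.02101529  0.          0.          0.          0.        ] [0.402 0.054 1.   ] [ 0.122 -0.004 -0.993]
```

View pics/scene0.png

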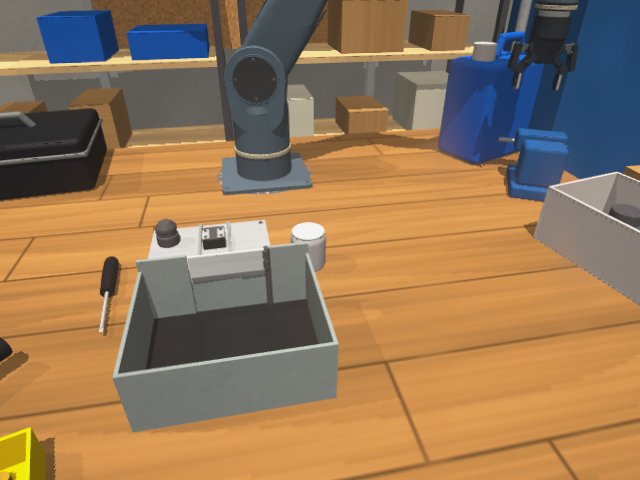

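View pics/top0.png

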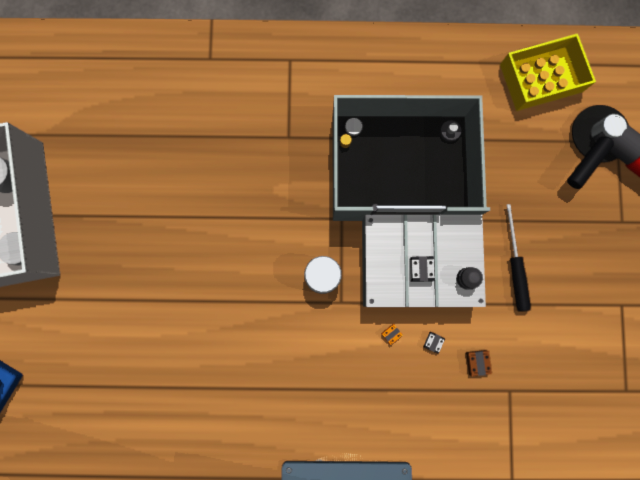

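The top view shows the deck at about (366–486, 213–306), with the block at (423,268) in the channel. The flap runs from (373,208) to (446,208), and the chuck is at (470,278). The tin is at (323,275) and the screwdriver at about (518,260). The smaller, brown and orange look-alikes lie on the bench in front of the deck. I'll zoom in for exact corners.

Run:
```python
import cv2
a=cv2.imread("pics/top0.png")[190:315,330:495]; cv2.imwrite("pics/topz.png",cv2.resize(a,None,fx=4.5,fy=4.5,interpolation=cv2.INTER_CUBIC))
a=cv2.imread("pics/scene0.png")[210:330,120:340]; cv2.imwrite("pics/scenez.png",cv2.resize(a,None,fx=3.6,fy=3.6,interpolation=cv2.INTER_CUBIC))
```

```text
(no output)
```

View pics/topz.png

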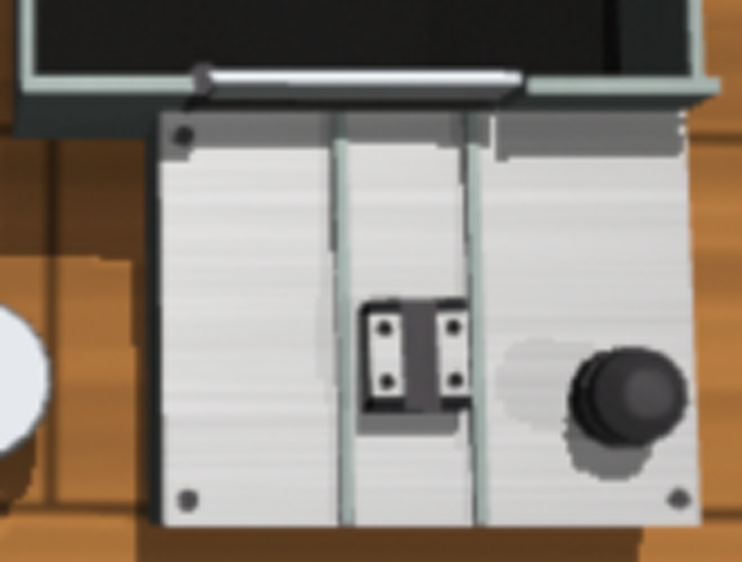

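View pics/scenez.png

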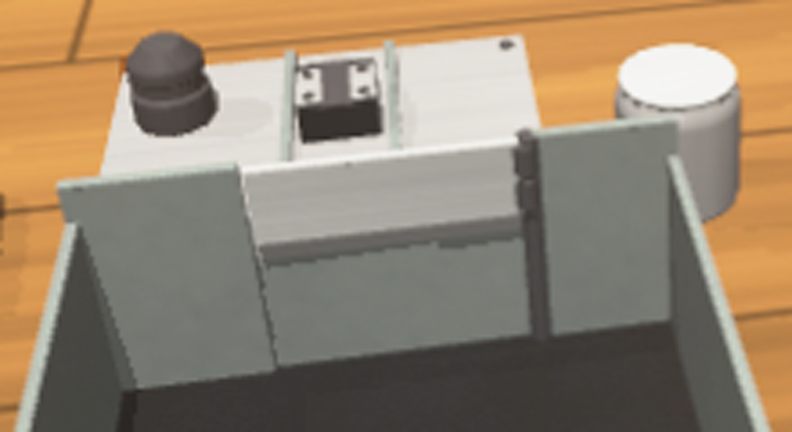

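The crops show the rails, block, flap and gap edges clearly. In the top crop the block's top face spans u 370–470, v 300–405, and the hinge is at (203,76). In the scene crop the block's front face spans (300–382, 97–141).

```bash
cat > h.py <<'E'
import cv2,numpy as np
from scipy.optimize import least_squares
C={n:dict(np.load(f"pics/{n}0.npz")) for n in("scene","top")}
def proj(n,P):
    c=C[n];K=np.array([[c["fx"],0,c["cx"]],[0,c["fy"],c["cy"]],[0,0,1.]])
    return cv2.projectPoints(np.array(P,float).reshape(-1,3),c["rvec"],c["tvec"],K,c["dist_coeffs"])[0].reshape(-1,2)
def T(uv): uv=np.array(uv,float);return (uv+.5)/4.5-.5+[330,190]
def S(uv): uv=np.array(uv,float);return (uv+.5)/3.6-.5+[120,210]
def W(p,c):
    c=np.asarray(c,float)/1000;a=p[2];z=c[:,2]+(p[3] if len(p)>3 else 0)
    return np.c_[p[0]+np.cos(a)*c[:,0]-np.sin(a)*c[:,1],p[1]+np.sin(a)*c[:,0]+np.cos(a)*c[:,1],z]
E
python3 - <<'E'
from h import *
tc=[(-160,75,75),(-160,-130,75),(6,62,118),(0,-58,118),(-160,8,80),(-160,-43,80)]
tp=T([(160,525),(701,525),(203,76),(527,92),(338,525),(472,525)])
sc=[(-160,75,75),(6,-58,118),(6,66,118),(6,-58,6)]
sp=S([(522,37),(240,172),(541,136),(275,370)])
f=lambda p:np.r_[proj("top",W(p,tc))-tp,proj("scene",W(p,sc))-sp].ravel()
for x0 in([.45,-.05,0],[.45,-.05,0,0]):
    r=least_squares(f,x0,loss="soft_l1"); print(r.x.round(4),np.degrees(r.x[2]));print(f(r.x).reshape(-1,2).round(1).tolist())
p=r.x
# free 3D triangulation of block: pose x,y,yaw,z from its top face/edges
h=[(-21,19,20),(-21,-19,20),(21,-19,20),(21,19,20)]
bt=T([(367,405),(470,405),(467,302),(367,302)])
bs=[(21,-19,20),(21,19,20),(21,-19,0),(21,19,0)]; bp=S([(299,107),(381,97),(302,141),(382,132)])
g=lambda q:np.r_[proj("top",W(q,h))-bt,proj("scene",W(q,bs))-bp].ravel()
q=least_squares(g,[.37,-.1,0,.07],loss="soft_l1");print("block",q.x.round(4));print(g(q.x).reshape(-1,2).round(1).tolist())
a=p[2];d=q.x[:2]-p[:2];print("block in chute",np.cos(a)*d[0]+np.sin(a)*d[1],-np.sin(a)*d[0]+np.cos(a)*d[1])
# chuck, tin
for nm,t,s,in(("chuck",T((650,390)),S((168,45))),("tin",np.array([323,274.]),S((678,74)))):
    l=least_squares(lambda X:np.r_[proj("top",X)[0]-t,proj("scene",X)[0]-s],[.4,0,.1]);print(nm,l.x.round(3),l.cost)
np.save("chute.npy",p)
E
```

```text
[ 0.5529 -0.1006  0.0125] 0.7160186279087197
[[0.2, 0.3], [-1.1, -0.1], [-0.5, 0.3], [-0.9, 0.2], [0.1, 0.2], [0.1, 0.1], [0.0, 0.0], [-0.8, -0.0], [-2.0, 0.9], [0.4, 1.2]]
[ 0.5531 -0.1005  0.012   0.0013] 0.6857948207641764
[[0.2, 0.1], [-0.9, -0.2], [-0.5, 0.0], [-0.8, -0.0], [0.1, 0.1], [0.2, -0.0], [0.1, -0.5], [-0.9, -0.7], [-2.0, 0.3], [0.3, 0.7]]
block [ 0.4574 -0.1214  0.0269  0.0784]
[[0.2, 1.2], [-0.2, 0.8], [-0.6, -1.2], [-0.8, -0.8], [-0.9, -0.3], [-0.8, -0.0], [-0.1, 0.2], [0.2, 0.1]]
block in chute -0.09588914900248535 -0.01971633243496631
chuck [ 0.443 -0.201  0.118] 2.931139784689699
tin [0.447 0.046 0.076] 0.2591462567638119
```

```bash
cat >> h.py <<'E'
def travel(target,yawdeg=None):
    from plant import robot
    s=robot.state();R=np.array(s["eef_rot"]);y=R[:,1]
    print("t",s["time"],"tcp",np.round(s["tool_pos"],4),"ydir",np.degrees(np.arctan2(y[1],y[0])).round(2),"F",np.round(s["ft_force"],1),"w",s["width"])
    for t in target: print(np.round(t,4),"->",(R.T@(np.array(t)-s["tool_pos"])).round(4))
E
python3 - <<'E'
from h import *
p=np.load("chute.npy"); M=W(p[:3],[(-93.7,8.6,200),(-93.7,8.6,120),(-93.7,8.6,82)])
print(np.degrees(p[2]))
travel([(.43,.25,.231),*M])
# fingertip check at start pose
R=np.array([[-.966,.259],[.259,.966]]);b=np.array([.175,.652])
for z in(.231,.244):print(z,proj("scene",[[*(b+k*R[:,1]),z] for k in(-.05,.05)]).round(1).tolist())
a=cv2.imread("pics/scene0.png")[40:110,490:600];cv2.imwrite("pics/tipz.png",cv2.resize(a,None,fx=7,fy=7,interpolation=cv2.INTER_CUBIC))
E
```

```text
0.6857948207641764
t 0.1 tcp [0.1746 0.6516 0.2306] ydir 75.0 F [-0.  -1.3 -0.9] w 0.08572075978729217
[0.43  0.25  0.231] -> [-0.3507 -0.3219  0.    ]
[ 0.4593 -0.093   0.2   ] -> [-0.4677 -0.6456  0.0315]
[ 0.4593 -0.093   0.12  ] -> [-0.4677 -0.6454  0.1115]
[ 0.4593 -0.093   0.082 ] -> [-0.4677 -0.6454  0.1495]
0.231 [[512.5, 94.3], [554.3, 95.4]]
0.244 [[513.7, 88.9], [555.8, 90.0]]
```

View pics/tipz.png

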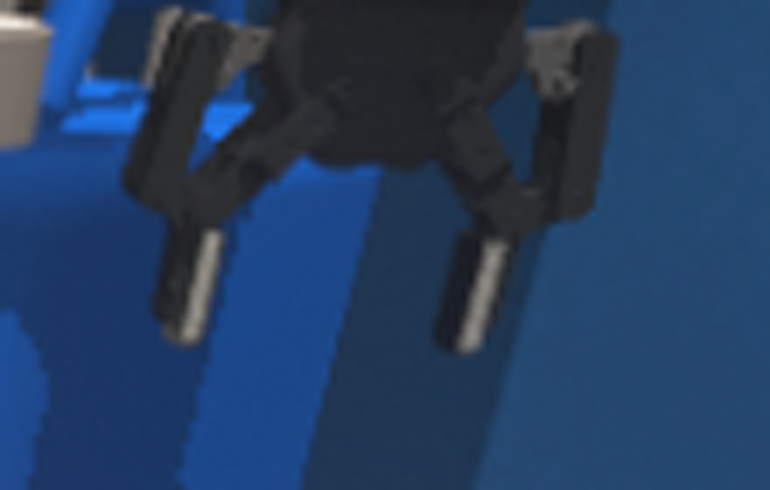

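The fingertips at (516,89) and (556,90) match the z = 0.244 projection. Fully open, they therefore stand 13 mm above the TCP and about 94 mm apart. Next I'll move to a point above the deck via a waypoint, turning the line of the fingers to about 27° from the channel.

Emit:
drive_tool --plan '[{"travel": [-0.35,-0.32,0],"yaw": 47,"fingers": 1},{"travel": [-0.35,-0.32,0],"yaw": 47,"fingers": 1},{"travel": [-0.35,-0.32,0],"yaw": 47,"fingers": 1},{"travel": [-0.35,-0.32,0],"yaw": 47,"fingers": 1},{"travel": [-0.35,-0.32,0],"yaw": 47,"fingers": 1},{"travel": [-0.35,-0.32,0],"yaw": 47,"fingers": 1},{"travel": [-0.35,-0.32,0],"yaw": 47,"fingers": 1},{"travel": [-0.35,-0.32,0],"yaw": 47,"fingers": 1}]'

```text
time: 0.77
tool_pos: [0.3545, 0.3692, 0.2312]
eef_rot: [[-0.465, 0.885, -0.0], [0.885, 0.465, -0.0], [-0.0, -0.0, -1.0]]
ft_force: [1.8, -0.3, 0.3]
width: 0.0856
grip_force: 0.0
```

Run:
```python
from h import *
p=np.load("chute.npy");travel([(.43,.2,.231),*W(p[:3],[(-93,8.3,200)])])
```

```text
t 0.7667 tcp [0.3545 0.3692 0.2312] ydir 27.74 F [ 1.8 -0.3  0.3] w 0.08562438498066563
[0.43  0.2   0.231] -> [-0.1849 -0.012   0.0002]
[ 0.46   -0.0933  0.2   ] -> [-0.4584 -0.1219  0.0313]
```

Emit:
drive_tool --plan '[{"travel": [-0.185,-0.012,0],"yaw": 0,"fingers": 1},{"travel": [-0.185,-0.012,0],"yaw": 0,"fingers": 1},{"travel": [-0.185,-0.012,0],"yaw": 0,"fingers": 1},{"travel": [-0.458,-0.122,0.031],"yaw": 0,"fingers": 1},{"travel": [-0.458,-0.122,0.031],"yaw": 0,"fingers": 1},{"travel": [-0.458,-0.122,0.031],"yaw": 0,"fingers": 1},{"travel": [-0.458,-0.122,0.031],"yaw": 0,"fingers": 1},{"travel": [-0.458,-0.122,0.031],"yaw": 0,"fingers": 1}]'

```text
time: 1.43
tool_pos: [0.4382, 0.0503, 0.2129]
eef_rot: [[-0.47, 0.883, 0.0], [0.883, 0.47, 0.0], [0.0, 0.0, -1.0]]
ft_force: [1.2, -0.0, 0.2]
width: 0.0851
grip_force: 0.0
```

Run:
```python
from h import *
p=np.load("chute.npy");travel(W(p[:3],[(-93,8.3,200),(-93,8.3,110)]))
```

```text
t 1.4333 tcp [0.4382 0.0503 0.2129] ydir 28.02 F [ 1.2 -0.   0.2] w 0.08512657135827532
[ 0.46   -0.0933  0.2   ] -> [-0.137  -0.0482  0.0129]
[ 0.46   -0.0933  0.11  ] -> [-0.137  -0.0482  0.1029]
```

Emit:
drive_tool --plan '[{"travel": [-0.137,-0.048,0.013],"yaw": 0,"fingers": 1},{"travel": [-0.137,-0.048,0.013],"yaw": 0,"fingers": 1},{"travel": [-0.137,-0.048,0.013],"yaw": 0,"fingers": 1},{"travel": [-0.137,-0.048,0.013],"yaw": 0,"fingers": 1},{"travel": [-0.137,-0.048,0.06],"yaw": 0,"fingers": 1},{"travel": [-0.137,-0.048,0.1],"yaw": 0,"fingers": 1},{"travel": [-0.137,-0.048,0.1],"yaw": 0,"fingers": 1},{"travel": [-0.137,-0.048,0.1],"yaw": 0,"fingers": 1}]'

```text
time: 2.1
tool_pos: [0.4586, -0.0911, 0.1117]
eef_rot: [[-0.469, 0.883, -0.006], [0.883, 0.469, 0.0], [0.003, -0.005, -1.0]]
ft_force: [0.1, 0.1, 0.3]
width: 0.0855
grip_force: 0.0
```

Run:
```python
from h import *
from plant import robot
p=np.load("chute.npy");travel(W(p[:3],[(-93,8.3,71)]))
a=robot.capture("scene")["color"][130:330,110:350,::-1]
b=robot.capture("top")["color"][160:360,310:550,::-1]
cv2.imwrite("pics/v1.png",np.vstack([cv2.resize(a,None,fx=3.3,fy=3,interpolation=2)[100:500,:],])) 
cv2.imwrite("pics/v1.png",np.hstack([cv2.resize(i,(400,333),interpolation=2) for i in(a,b)]))
```

```text
t 2.1 tcp [ 0.4586 -0.0911  0.1117] ydir 27.97 F [0.1 0.1 0.3] w 0.08552510687255675
[ 0.46   -0.0933  0.071 ] -> [-0.0027  0.0004  0.0407]
```

View pics/v1.png

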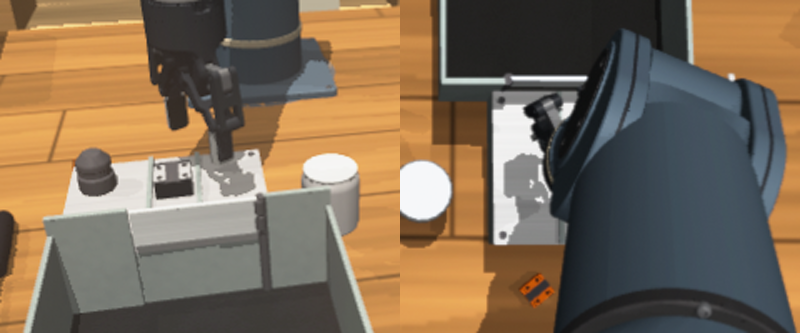

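The left half of the picture (scene camera) shows the rear finger behind the block at about (178,128). The front finger is left of the channel at about (222,158). I'll compare these with the projection, allowing for finger height.

Run:
```python
from h import *
from plant import robot
s=robot.state();R=np.array(s["eef_rot"]);c=np.array(s["tool_pos"])
P=np.array([c-R[:,2]*.013+k*R[:,1] for k in(-.047,.047)])
px=proj("scene",P);print(px,((px-[110,130])/.6))
p=np.load("chute.npy");a=p[2];Q=np.array([[np.cos(a),np.sin(a)],[-np.sin(a),np.cos(a)]])
print((P[:,:2]-p[:2])@Q.T, P[:,2])
travel(W(p[:3],[(-95,8,71)]))
```

```text
[[215.88106711 206.3541194 ]
 [243.09910572 227.33138227]] [[176.46844518 127.25686567]
 [221.83184287 162.21897045]]
[[-0.13380485 -0.01127312]
 [-0.05029027  0.03186983]] [0.12728655 0.12732969]
t 2.2 tcp [ 0.4609 -0.0913  0.1143] ydir 28.01 F [-0.  -0.4 -0.8] w 0.08534353758789287
[ 0.458  -0.0936  0.071 ] -> [-0.0007 -0.0037  0.0433]
```

Emit:
drive_tool --plan '[{"travel": [-0.001,-0.005,0],"yaw": 0,"fingers": 1},{"travel": [-0.001,-0.005,0.01],"yaw": 0,"fingers": 1},{"travel": [-0.001,-0.005,0.02],"yaw": 0,"fingers": 1},{"travel": [-0.001,-0.005,0.03],"yaw": 0,"fingers": 1},{"travel": [-0.001,-0.005,0.037],"yaw": 0,"fingers": 1},{"travel": [-0.001,-0.005,0.042],"yaw": 0,"fingers": 1},{"travel": [-0.001,-0.005,0.042],"yaw": 0,"fingers": 1},{"travel": [-0.001,-0.005,0.042],"yaw": 0,"fingers": 1}]'

```text
time: 2.87
tool_pos: [0.4567, -0.0946, 0.0716]
eef_rot: [[-0.469, 0.883, 0.001], [0.883, 0.469, -0.0], [-0.0, 0.001, -1.0]]
ft_force: [0.4, -0.4, -0.1]
width: 0.0854
grip_force: 0.0
```

Run:
```python
from h import *
from plant import robot
p=np.load("chute.npy");travel(W(p[:3],[(-95,8,71),(-95+40,8,71),(-95+80,8,71)]))
a=robot.capture("scene")["color"][150:330,110:350,::-1]
cv2.imwrite("pics/v2.png",cv2.resize(a,(800,600),interpolation=2))
```

```text
t 2.8667 tcp [ 0.4567 -0.0946  0.0716] ydir 28.0 F [ 0.4 -0.4 -0.1] w 0.08542191618233606
[ 0.458  -0.0936  0.071 ] -> [0.0002 0.0016 0.0006]
[ 0.498  -0.0932  0.071 ] -> [-0.0181  0.0371  0.0006]
[ 0.538  -0.0927  0.071 ] -> [-0.0365  0.0727  0.0007]
```

View pics/v2.png

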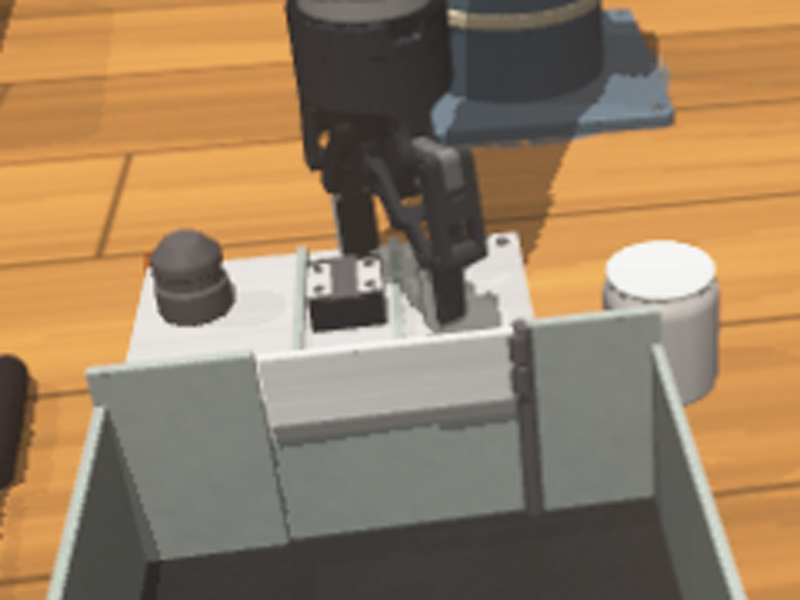

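The rear finger stands just behind the block at (360,240). The front finger is clear of it at (450,310), in front of the flap. Now I'll push along the channel.

Emit:
drive_tool --plan '[{"travel": [-0.003,0.005,0],"yaw": 0,"fingers": 1},{"travel": [-0.006,0.011,0],"yaw": 0,"fingers": 1},{"travel": [-0.008,0.016,0],"yaw": 0,"fingers": 1},{"travel": [-0.011,0.021,0],"yaw": 0,"fingers": 1},{"travel": [-0.014,0.027,0],"yaw": 0,"fingers": 1},{"travel": [-0.017,0.032,0],"yaw": 0,"fingers": 1},{"travel": [-0.019,0.037,0],"yaw": 0,"fingers": 1},{"travel": [-0.022,0.043,0],"yaw": 0,"fingers": 1}]'

```text
time: 3.58
tool_pos: [0.5046, -0.0937, 0.0709]
eef_rot: [[-0.469, 0.883, -0.001], [0.883, 0.469, 0.0], [0.001, -0.001, -1.0]]
ft_force: [-10.1, -2.4, 3.8]
width: 0.0854
grip_force: 4.6
```

Emit:
drive_tool --plan '[{"travel": [-0.003,0.005,0],"yaw": 0,"fingers": 1},{"travel": [-0.006,0.011,0],"yaw": 0,"fingers": 1},{"travel": [-0.008,0.016,0],"yaw": 0,"fingers": 1},{"travel": [-0.009,0.018,0],"yaw": 0,"fingers": 1},{"travel": [-0.009,0.018,0],"yaw": 0,"fingers": 1},{"travel": [-0.009,0.018,0],"yaw": 0,"fingers": 1}]'

```text
time: 4.08
tool_pos: [0.5215, -0.0926, 0.07]
eef_rot: [[-0.47, 0.883, -0.007], [0.883, 0.47, 0.001], [0.005, -0.006, -1.0]]
ft_force: [-11.1, 0.8, 1.7]
width: 0.0855
grip_force: 4.6
```

Run:
```python
from h import *
from plant import robot
p=np.load("chute.npy");travel(W(p[:3],[(-95+70,8,71),(0,8,71),(25,8,71)]))
a=robot.capture("scene")["color"][150:330,110:350,::-1]
cv2.imwrite("pics/v3.png",cv2.resize(a,(800,600),interpolation=2))
```

```text
t 4.0833 tcp [ 0.5215 -0.0926  0.07  ] ydir 28.04 F [-11.1   0.8   1.7] w 0.08546417435054096
[ 0.528  -0.0928  0.071 ] -> [-0.0032  0.0056 -0.001 ]
[ 0.553  -0.0925  0.071 ] -> [-0.0147  0.0278 -0.0012]
[ 0.578  -0.0922  0.071 ] -> [-0.0262  0.05   -0.0014]
```

View pics/v3.png

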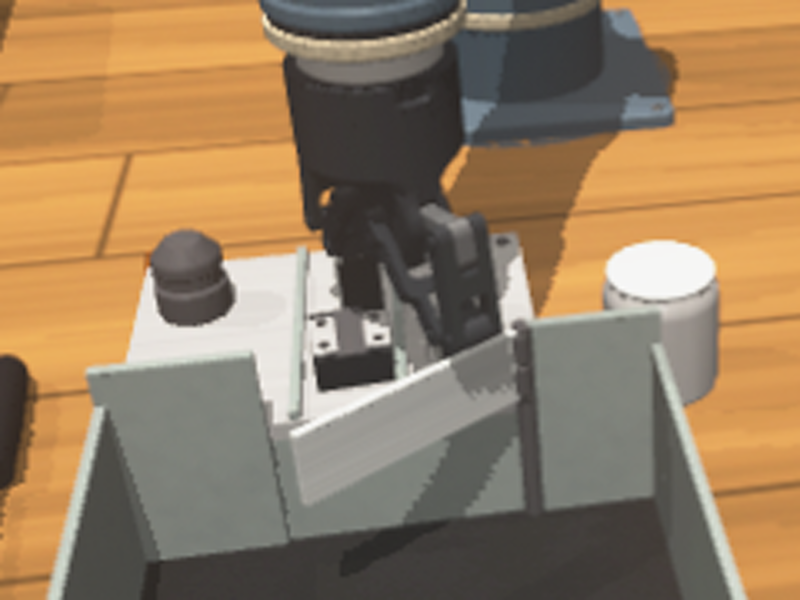

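The flap is open about 0.5 rad, held by the front finger at (470,340). The block is at (350,350) between the rails, well clear of the flap, so I'll continue.

Emit:
drive_tool --plan '[{"travel": [-0.003,0.005,-0.001],"yaw": 0,"fingers": 1},{"travel": [-0.006,0.011,-0.001],"yaw": 0,"fingers": 1},{"travel": [-0.008,0.016,-0.001],"yaw": 0,"fingers": 1},{"travel": [-0.011,0.021,-0.001],"yaw": 0,"fingers": 1},{"travel": [-0.014,0.027,-0.001],"yaw": 0,"fingers": 1},{"travel": [-0.017,0.032,-0.001],"yaw": 0,"fingers": 1},{"travel": [-0.019,0.036,-0.001],"yaw": 0,"fingers": 1},{"travel": [-0.02,0.039,-0.001],"yaw": 0,"fingers": 1}]'

```text
time: 4.8
tool_pos: [0.5671, -0.0939, 0.0713]
eef_rot: [[-0.468, 0.884, -0.004], [0.884, 0.468, -0.001], [0.001, -0.004, -1.0]]
ft_force: [-7.0, -3.3, 0.5]
width: 0.0856
grip_force: 3.5
```

Emit:
drive_tool --plan '[{"travel": [-0.002,0.004,0],"yaw": 0,"fingers": 1},{"travel": [-0.004,0.008,0],"yaw": 0,"fingers": 1},{"travel": [-0.006,0.012,0],"yaw": 0,"fingers": 1},{"travel": [-0.008,0.016,0],"yaw": 0,"fingers": 1},{"travel": [-0.01,0.02,0],"yaw": 0,"fingers": 1},{"travel": [-0.01,0.02,0],"yaw": 0,"fingers": 1},{"travel": [-0.01,0.02,0],"yaw": 0,"fingers": 1},{"travel": [-0.01,0.02,0],"yaw": 0,"fingers": 1}]'

```text
time: 5.47
tool_pos: [0.5911, -0.0928, 0.0719]
eef_rot: [[-0.469, 0.883, 0.0], [0.883, 0.469, -0.001], [-0.001, -0.0, -1.0]]
ft_force: [-0.5, -4.8, -3.7]
width: 0.0854
grip_force: 2.1
```

Run:
```python
from h import *
from plant import robot
p=np.load("chute.npy");travel(W(p[:3],[(-95,8,71),(35,8,71)]))
a=robot.capture("scene")["color"][150:330,110:350,::-1]
cv2.imwrite("pics/v4.png",cv2.resize(a,(800,600),interpolation=2))
```

```text
t 5.4667 tcp [ 0.5911 -0.0928  0.0719] ydir 27.96 F [-0.5 -4.8 -3.7] w 0.08541760924471345
[ 0.458  -0.0936  0.071 ] -> [ 0.0617 -0.118   0.0008]
[ 0.588  -0.0921  0.071 ] -> [ 0.0021 -0.0025  0.0009]
```

View pics/v4.png

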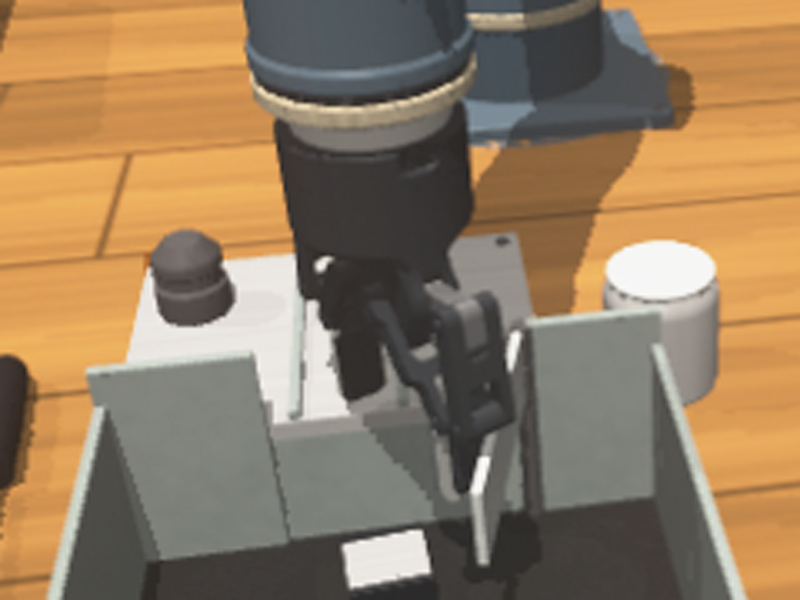

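The block lies on the bin floor at (390,570) while the front finger holds the flap open. I'll draw back along the channel at a steady pace.

Emit:
drive_tool --plan '[{"travel": [0.004,-0.007,0],"yaw": 0,"fingers": 1},{"travel": [0.008,-0.015,0],"yaw": 0,"fingers": 1},{"travel": [0.012,-0.022,0],"yaw": 0,"fingers": 1},{"travel": [0.016,-0.03,0],"yaw": 0,"fingers": 1},{"travel": [0.02,-0.037,0],"yaw": 0,"fingers": 1},{"travel": [0.024,-0.045,0],"yaw": 0,"fingers": 1},{"travel": [0.028,-0.053,0],"yaw": 0,"fingers": 1},{"travel": [0.031,-0.06,0],"yaw": 0,"fingers": 1}]'

```text
time: 6.18
tool_pos: [0.5233, -0.0935, 0.0725]
eef_rot: [[-0.469, 0.883, 0.001], [0.883, 0.469, -0.001], [-0.001, 0.001, -1.0]]
ft_force: [-1.9, -3.9, 0.2]
width: 0.0849
grip_force: 1.7
```

Emit:
drive_tool --plan '[{"travel": [0.004,-0.007,0],"yaw": 0,"fingers": 1},{"travel": [0.008,-0.015,0],"yaw": 0,"fingers": 1},{"travel": [0.012,-0.022,0],"yaw": 0,"fingers": 1},{"travel": [0.016,-0.03,0],"yaw": 0,"fingers": 1},{"travel": [0.02,-0.037,0],"yaw": 0,"fingers": 1},{"travel": [0.024,-0.045,0],"yaw": 0,"fingers": 1},{"travel": [0.028,-0.053,0],"yaw": 0,"fingers": 1},{"travel": [0.028,-0.053,0],"yaw": 0,"fingers": 1}]'

```text
time: 6.85
tool_pos: [0.4613, -0.0929, 0.072]
eef_rot: [[-0.469, 0.883, -0.002], [0.883, 0.469, 0.0], [0.001, -0.001, -1.0]]
ft_force: [-1.1, 0.9, 0.9]
width: 0.0853
grip_force: 0.0
```

Emit:
drive_tool --plan '[{"travel": [0,0,-0.02],"yaw": 0,"fingers": 1},{"travel": [0,0,-0.04],"yaw": 0,"fingers": 1},{"travel": [0,0,-0.07],"yaw": 0,"fingers": 1},{"travel": [0,0,-0.1],"yaw": 0,"fingers": 1},{"travel": [0,0,-0.1],"yaw": 0,"fingers": 1},{"travel": [0,0,-0.1],"yaw": 0,"fingers": 1},{"travel": [0,0,-0.1],"yaw": 0,"fingers": 1},{"travel": [0,0,-0.1],"yaw": 0,"fingers": 1}]'

```text
time: 7.52
tool_pos: [0.463, -0.0927, 0.1712]
eef_rot: [[-0.47, 0.883, -0.002], [0.883, 0.47, 0.0], [0.001, -0.001, -1.0]]
ft_force: [0.1, 0.2, -0.8]
width: 0.0858
grip_force: 0.0
```

Run:
```python
from h import *
from plant import robot
a=robot.capture("scene")["color"][130:430,50:450,::-1]
cv2.imwrite("pics/v5.png",cv2.resize(a,(800,600),interpolation=2));s=robot.state();print(s["time"],s["ft_force"],s["tool_pos"])
```

```text
7.5667 [-0.45681108  0.22711171 -0.05464793] [ 0.46297604 -0.09282313  0.1710749 ]
```

View pics/v5.png

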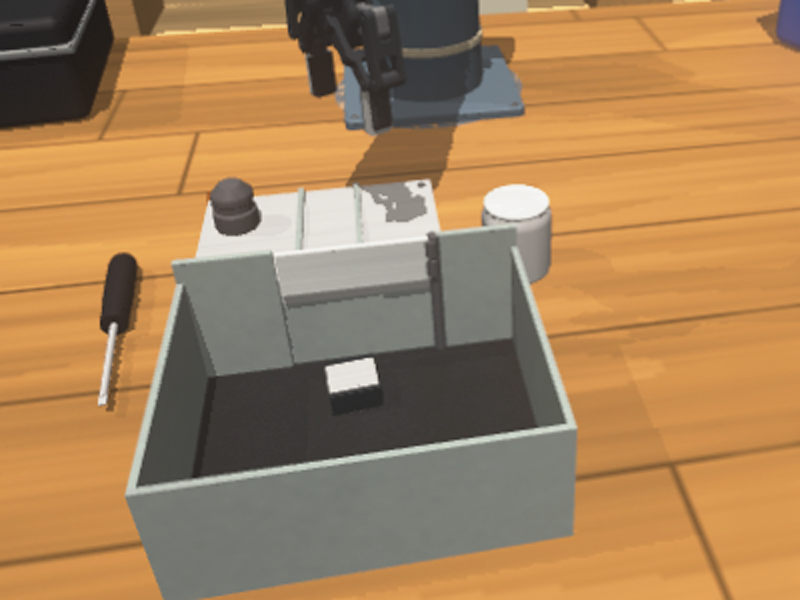

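The block is on the bin floor at (353,385) and the flap is shut at (355,265). The chuck, tin and screwdriver haven't moved, and the robot is clear of everything, so I'll hand the job in.

```bash
python3 -c "
from plant import robot
print(robot.finish_job())"
```

```text
the job is handed in; nothing more can be done
None
```

The block was pushed into the scrap bin while a finger held the flap open, the flap has swung shut, the chuck, tin and screwdriver look unmoved in the last picture, and the job is handed in (no verdict was returned).

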